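Set the hotplate's push-and-turn knob to the red mark

ROBOT

A 7-joint arm with a two-finger parallel gripper is mounted at the origin on a cart in front of the work surface, level with it; the furniture and walls round the work are solid. World frame = base frame: x ahead of the robot, y to its left, z up, the work surface at z = 0. Lengths are in m, angles in rad, forces in N, time in s.
With the tool pointing down it reaches from about 0.425 to 0.95 m from the base axis. Payload 4.7 kg.
Tool frame: the origin (TCP) lies on the centre line of the jaws, within the pads' length; the fingertips stand robot.nose_length ahead of it and the grasp point (between the pads) lies 8 mm behind it (robot.nose_length is the distance from the TCP to the fingertips, in m); z points along the fingers, y is the line along which they close (so a half turn about z gives the same grasp; the last joint's range is limited). The gripper opens to 85 mm and grips with 20 to 120 N. Pads are 22 mm wide; open, the fingers measure 114 mm over their backs; the gripper's body (76 mm by 85 mm) begins 54 mm behind the grasp point. The pads swing forward as they close: fully open they stand 13 mm farther back than shut.
Start: joints at [-1.348, 0.469, -0.049, 1.532, 0.024, 1.141, -0.082], TCP at [0.168, 0.654, 0.242] pointing down, gripper open.
Joint ranges: [-2.59, 2.59], [-0.33, 1.99], [-1.39, 1.29], [0.1, 2.45], [-1.04, 4.18], [0.21, 1.99], [-2.66, 2.66]. Speed limits (rad/s): [2.57, 2.57, 3.14, 3.14, 3.14, 3.14, 3.14].

INTERFACE

Orientations are given as [roll, pitch, yaw] about the fixed x, y, z axes, in that order (R = Rz(yaw) Ry(pitch) Rx(roll)).
In Python, from plant import robot gives the robot as it stands. Calls block until the motion is done:
- robot.goto(position, orientation): joint-space move of the TCP to a pose.
- robot.move_straight(position, vel=0.15, attitude=None, contact_N=None): straight line of the TCP; attitude=None keeps the orientation; vel is the mean speed in m/s. With contact_N (N) it stops when the force on the tool has changed by that much, and returns True; else False.
- robot.move_joints(angles): joint-space move.
- robot.grip(opening, strength=None): opening from 0.0 (shut) to 1.0 (fully open); strength is the grip in N (None keeps the last); returns when the fingers have stopped.
- robot.sleep(seconds).
- robot.inverse_kinematics(position, orientation): joint angles nearest the present ones, or None.
- robot.sense(): the state.
- robot.grab_frame(name): name is "scene" or "top" or "wrist"; returns a dict with "image" (384x512x3 uint8, red, green, blue), "range_z" (384x512 float32, m along the optical axis (not along the pixel's ray), 0 where there is no reading), "fx", "fy", "cx", "cy" (pixels), "R" (3x3) and "t" (3): a world point X has camera coordinates R X + t. Camera axes: x right, y down, z forward; pixel columns grow to the right and rows downward; lengths in m; the calibration is good to about 2 mm. A picture is of the moment at which its call begins.
A pose or a line that the arm cannot do raises robot.IKError and nothing moves.
- robot.close_job(): hands the job in, once; it reports no verdict.
The state is a dict: "t": time; "joint_pos": joint angles; "joint_velocities": joint speeds; "effort": joint torques, N m; "tcp_pos": TCP position; "tcp_rot": TCP orientation; "wrist_force": force on the tool from outside, world axes, zero at the start; "torque": the same for the moment, N m; "opening": opening from 0.0 (shut) to 1.0 (fully open).
Only numpy, scipy, OpenCV 4.12 (cv2) and the standard library are available. Lean on these libraries where they do the work, as an engineer would, in place of code of your own. Each camera call takes 0.05 s, during which the arm holds its last target. There are 200 camera calls.

TASK

Switch on the small hotplate under the steel cup: its safety knob is locked at off, so push it down and turn it clockwise until its black pointer line clicks in at the red mark, then let it spring back up and take your hand away. Leave the cup standing on the plate and do not disturb the shaker, the pepper jar or the mushroom beside it.

Things in the scene. Friction and masses are not known exactly. Their poses are not given: they have to be found in the camera images.
- hob: Grey tabletop hotplate, 260 (its x) by 180 (its y) by 52 mm high, fixed. Origin under its centre; x runs from the knob end (near the robot) to the plate end. The top panel is level at 52 mm; a steel plate 152 mm across, centred at x +47 mm, rises to 62 mm. The knob's upright axis is at x -82, y 0 mm.
- knob_top (a point): Point on the knob's axis at the top of its grip bar, 94 mm above the worktop at rest. The grip is a white upright bar 13 mm thick, 46 mm long, 28 mm high (14 to 42 mm above the panel) on a round skirt 56 mm across, which stands 9 mm clear of the panel. A black line on the bar runs from the axis to the pointing end only.
- knob_aim (a point): Point level with knob_top, 42 mm from the axis in the direction in which the black line points; it stands over a mark when the knob is set to it.
- knob_turn (a joint): Rotation of the knob (rad), clockwise seen from above positive; 0 = off (pointer to the hob's +y side, at a white bar on the panel), where it starts. Six clicks beyond off, one every 0.785 rad (45 degrees), then an end stop. Peak detent torque about 0.08 N m; let go between clicks it snaps to the nearer one.
- knob_push (a joint): How far the knob is pushed down (m): 0 = up, 0.007 = on its hard stop. A spring lifts it, 5.4 N at the top, 9.6 N fully down. At off the knob is locked: unless pushed down at least 5 mm it turns less than 0.1 rad, and it must stay down until about 0.7 rad; from there on it comes up and turns freely without pushing.
- mark_red: Red dot, 11 mm across, printed flat on the panel 42 mm from the knob's axis at the third, fourth or fifth click position from off (135, 180 or 225 degrees clockwise); the other positions have smaller grey dots. Origin at its centre, 53 mm above the worktop.
- steel_cup: Empty steel cup, 74 mm across its rim, 99 mm high, standing on the plate about 130 mm from the knob's axis. Origin at the centre of its base.
- msg_shaker: Upright shaker, 44 mm across, 90 mm high, standing left of the hotplate. Origin at the centre of its base.
- pepper_jar: Spice jar with a red cap, 45 mm across, 106 mm high, standing right of the hotplate. Origin at the centre of its base.
- mushroom: Pale mushroom, 44 mm across, 38 mm high, right of the hotplate near the knob. Origin at its underside.
There are look-alikes about, which are no part of the job. What is shaped like the steel_cup but green or purple is not meant.

How it is judged:
On the way, in this order (a step that is already met when the one before it is completed fails the run):
1. the knob is pushed down at off (value of joint knob_push above 0.0045 m and value of joint knob_turn below 0.2 rad), for 0.02 s.
2. the pointer is brought to the red mark (horizontal distance between knob_aim and mark_red below 0.006 m), for 0.1 s.
At the end, for the whole second after the job is handed in: The knob points at the red mark (aim point within 6 mm of it, about 8 degrees), has sprung fully up (within 1.5 mm) and is still; the cup stands on the plate within 20 mm of where it was, upright within 0.2 rad, and the shaker, pepper jar and mushroom are within 30 mm of where they were (horizontal distance between knob_aim and mark_red below 0.006 m and value of joint knob_push below 0.0015 m and velocity of joint knob_turn between -0.1 and 0.1 rad/s and distance of steel_cup from where it was at the start of the episode below 0.02 m and angle between steel_cup's own z axis and vertical below 0.2 rad and distance of each of msg_shaker, pepper_jar, mushroom from where it was at the start of the episode below 0.03 m); the robot touches nothing.
It fails at once if the steel cup is pushed more than 20 mm or tipped (distance of steel_cup from where it was at the start of the episode above 0.02 m or angle between steel_cup's own z axis and vertical above 0.3 rad).
It fails at once if the shaker, the pepper jar or the mushroom is moved more than 30 mm (distance of any of msg_shaker, pepper_jar, mushroom from where it was at the start of the episode above 0.03 m).
It also fails if it takes over 58 s, if anything falls off the work surface, if the arm or the gripper's body presses on something with over 40 N, if the wrist force passes 120 N, or if a joint passes its speed limit or range.

## Working session

There is one attempt and no reset: what is moved stays moved. The work goes in short steps, each a Python script; the robot and the scene stay as the last script left them, time stands still between calls to the robot, and variables do not carry over. Pictures are saved under pics/ and viewed, on a budget of 10 in all, crops included, one or two more only if the job needs it, and the job is handed in when it is done.

```bash
mkdir -p pics; ls; python3 - <<'E'
from plant import robot
import cv2,numpy as np,pickle
F={n:robot.grab_frame(n) for n in("scene","top")}
pickle.dump(F,open("f.pkl","wb"))
for n in F: cv2.imwrite(f"pics/{n}0.png",cv2.resize(F[n]["image"][:,:,::-1],(800,600),interpolation=cv2.INTER_CUBIC)); print(n,F[n]["R"],F[n]["t"],F[n]["fx"])
s=robot.sense();print(s,robot.nose_length)
E
```

```text
pics
scene [[-0.82315903 -0.56729706  0.02415084]
 [-0.27530525  0.3615512  -0.89077929]
 [ 0.49660471 -0.73990187 -0.45379399]] [0.41769439 0.26660027 0.60923164] 401.7354667741773
top [[ 0.00320463 -0.99963461  0.02684   ]
 [-0.99602541 -0.00557986 -0.08889463]
 [ 0.08901191 -0.02644844 -0.99567935]] [-0.10302126  0.55329851  0.95038837] 392.75481899462307
{'t': 0.1, 'joint_pos': array([-1.34792698,  0.46936994, -0.04859057,  1.53356508,  0.02410253,
        1.14101309, -0.08227221]), 'joint_velocities': array([-0.0007144 , -0.00117958, -0.00110386, -0.00376131, -0.00030522,
       -0.0002844 ,  0.00030305]), 'effort': array([ 1.22991551e-03, -5.11514533e+01, -4.66055470e-02, -2.38388693e+01,
        1.08574450e-02,  4.37663170e-03, -4.29079492e-06]), 'tcp_pos': array([0.16801805, 0.65323313, 0.24136414]), 'tcp_rot': array([-3.13982408e+00,  6.61287082e-05,  2.88987712e+00]), 'wrist_force': array([-0.12202568,  0.40444294,  0.28235146]), 'torque': array([-0.01814778, -0.05003376, -0.07122972]), 'opening': 0.997650162154428} 0.011
```

View pics/top0.png

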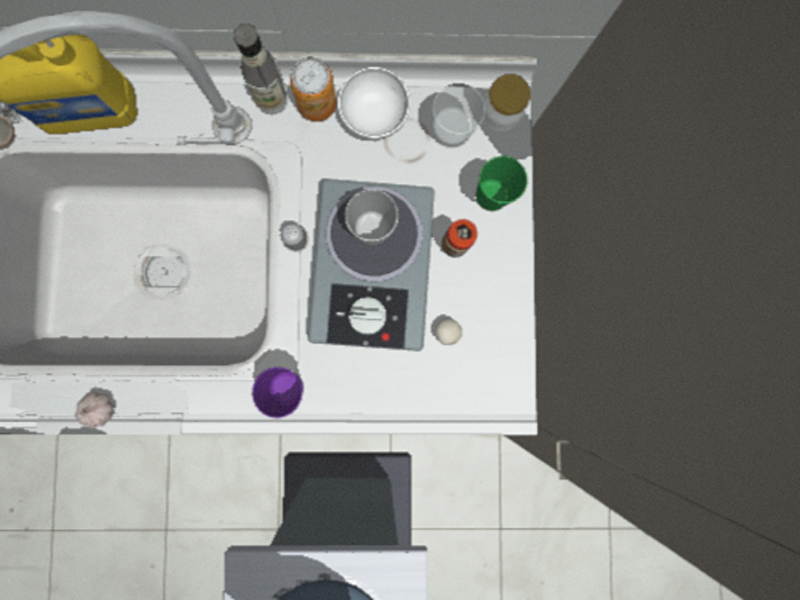

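View pics/scene0.png

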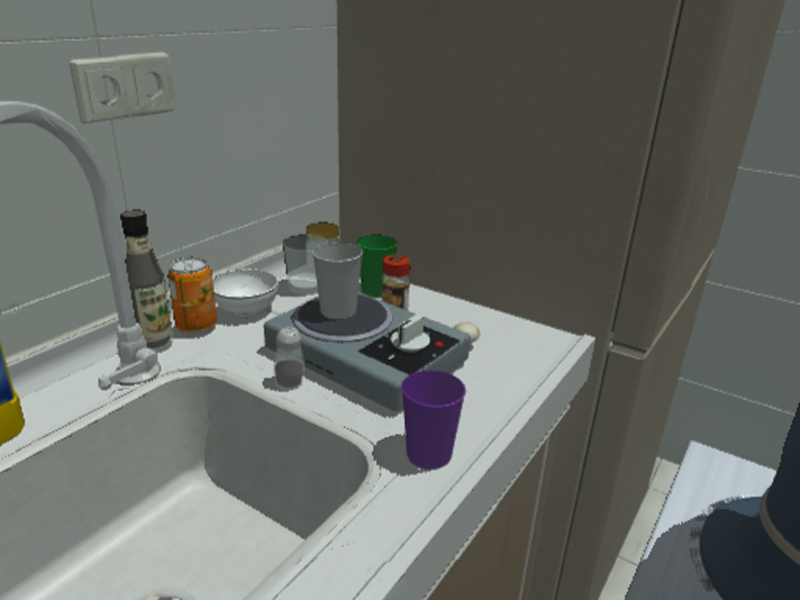

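The top view shows the hotplate with the steel cup at (371,215). The knob is at (367,315) with its line pointing left (+y) to the white bar at (340,314). The red dot at (386,337) is lower right, about 225° clockwise. The shaker is at (292,234), the pepper jar at (460,237) and the mushroom at (447,331). The cup look-alikes are green (500,183) and purple (277,392); only the grey one stands on the plate, so that is the steel cup. Next I'll measure positions and make one crop to confirm.

```bash
cat > h.py <<'E'
import numpy as np,cv2
def onplane(f,u,v,z):
    d=f["R"].T@np.array([(u-f["cx"])/f["fx"],(v-f["cy"])/f["fy"],1.]);c=-f["R"].T@f["t"]
    return c+d*(z-c[2])/d[2]
def cloud(f):
    v,u=np.mgrid[:384,:512];Z=f["range_z"]
    P=np.stack([(u-f["cx"])/f["fx"]*Z,(v-f["cy"])/f["fy"]*Z,Z],-1)
    W=(P-f["t"])@f["R"];W[Z==0]=np.nan
    return W
E
python3 - <<'E'
import pickle,cv2,numpy as np
from h import *
F=pickle.load(open("f.pkl","rb"));
for n,f in F.items():
    im=f["image"].astype(int);W=cloud(f);r,g,b=im[...,0],im[...,1],im[...,2]
    red=(r>120)&(g<70)&(b<70)&(abs(W[...,2]-.053)<.015)
    nn,lab,st,ce=cv2.connectedComponentsWithStats(red.astype(np.uint8))
    for i in range(1,nn):
        if st[i,4]>4: print(n,"red",ce[i],st[i,4],onplane(f,*ce[i],.053))
    # rough knob location
    k=onplane(f,*((367*.64,315*.64) if n=="top" else (408*.64,337*.64)),.07)
    near=np.hypot(W[...,0]-k[0],W[...,1]-k[1])<.05
    bar=near&(W[...,2]>.083)&(W[...,2]<.1)
    p=W[bar];print(n,"k",k,"bar pts",len(p),p.mean(0),p.min(0),p.max(0))
    c,s,a=cv2.minAreaRect(p[:,:2].astype(np.float32)*1000);print(c,s,a)
    sk=near&(W[...,2]>.058)&(W[...,2]<.076)&(im.min(2)>100)
    if sk.sum(): q=W[sk];print("skirt",len(q),cv2.minEnclosingCircle(q[:,:2].astype(np.float32)*1000))
f=F["top"];W=cloud(f)
m=(abs(W[...,2]-.052)<.006);m[:, :190]=0;m[:,285:]=0;m[:105]=0;m[235:]=0
nn,lab,st,ce=cv2.connectedComponentsWithStats(m.astype(np.uint8));i=1+st[1:,4].argmax()
c,s,a=cv2.minAreaRect(W[lab==i][:,:2].astype(np.float32)*1000);print("hob",c,s,a)
for nm,u,v,z in[("cup",371,215,.161),("purple",277,385,.099),("mush",447,331,.03),("pepper",462,232,.1),("shaker",291,232,.09)]:print(nm,onplane(f,u*.64,v*.64,z))
cv2.imwrite("pics/crop1.png",cv2.resize(f["image"][105:235,185:315,::-1],(600,600),interpolation=cv2.INTER_CUBIC))
from plant import robot
E
```

```text
scene red [128.85714286 200.42857143] 7 [0.82481163 0.04869212 0.053     ]
scene red [280.71428571 219.57142857] 7 [ 0.48749663 -0.09197451  0.053     ]
scene k [ 0.51626953 -0.05495025  0.07      ] bar pts 119 [ 0.51492797 -0.05721088  0.09096373] [ 0.50942818 -0.08229699  0.0833241 ] [ 0.52381282 -0.03738763  0.09536893]
(516.4179077148438, -59.49300003051758) (45.09316635131836, 13.173627853393555) 82.92505645751953
skirt 179 ((517.2887573242188, -61.37807083129883), 28.105270385742188)
top red [246.3 215.1] 20 [ 0.48516992 -0.09109441  0.053     ]
top k [ 0.5165778  -0.06367544  0.07      ] bar pts 114 [ 0.51699246 -0.06469638  0.09376564] [ 0.50985222 -0.0873646   0.08386956] [ 0.52371981 -0.04122266  0.09824628]
(517.2394409179688, -64.32110595703125) (46.30954360961914, 12.848356246948242) 85.97649383544922
skirt 302 ((517.4381103515625, -64.6530532836914), 27.63274574279785)
hob (599.0352783203125, -70.40179443359375) (179.71270751953125, 259.603759765625) 85.89078521728516
cup [ 0.65031306 -0.06937772  0.161     ]
purple [0.41317847 0.06528194 0.099     ]
mush [ 0.49401104 -0.18966511  0.03      ]
pepper [ 0.6392241  -0.20447218  0.1       ]
shaker [0.63900981 0.0503117  0.09      ]
```

View pics/crop1.png

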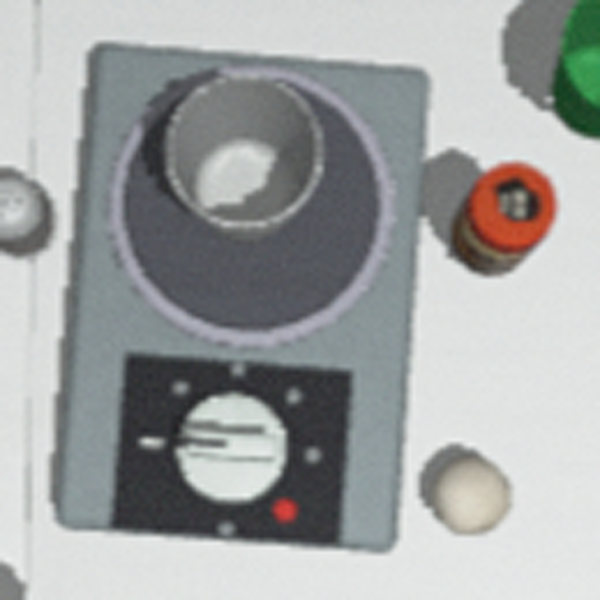

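The crop confirms the target. The grey cup (243,150) stands on the plate, the knob is at (233,445) with its line pointing at the white bar (150,442), and the red dot (285,510) is the fifth click, 225°. The hob fit gives a yaw of -4.1° and knob axis (0.517,-0.0645). The red mark predicted from that fit agrees with the measured one to 1 mm. Joint 7 can't do 225° in one grasp, so I'll turn 135°, regrip and turn the remaining 90°.

```bash
cat >> h.py <<'E'
K=np.array([.5172,-.0645]);Y0=np.deg2rad(85.9)
def ori(a,half=0): return [np.pi,0,(Y0-np.deg2rad(a)+half*np.pi+np.pi)%(2*np.pi)-np.pi]
E
python3 - <<'E'
import pickle
from h import *
from plant import robot
F=pickle.load(open("f.pkl","rb"));ok=True
for f in F.values():
    W=cloud(f).reshape(-1,3);r=np.hypot(W[:,0],W[:,1]);az=np.degrees(np.arctan2(W[:,1],W[:,0]))
    W=W[(r<.76)&(r>.3)&(az>-25)&(az<90)&(W[:,2]>.17)];print(len(W),W[:5])
    ok&=len(W)<5
if ok:
    robot.goto([*K,.26],ori(0))
    s=robot.sense();print(s["t"],s["joint_pos"],s["tcp_pos"],s["tcp_rot"])
    for a,h in((0,0),(135,0),(150,0),(135,1),(225,1),(240,1)):print(a,h,robot.inverse_kinematics([*K,.083],ori(a,h)))
    t=s["t"];robot.move_straight([*K,.20],attitude=ori(45));s=robot.sense();print(s["t"]-t,s["tcp_rot"])
    t=s["t"];robot.move_straight([*K,.20],attitude=ori(0));s=robot.sense();print(s["t"]-t,s["tcp_rot"],s["wrist_force"])
    f=robot.grab_frame("wrist");pickle.dump(f,open("w.pkl","wb"));cv2.imwrite("pics/w1.png",f["image"][:,:,::-1])
E
```

```text
0 []
0 []
2.9167 [-0.64294204  0.24790085  0.82649849  1.90782026 -0.20691315  1.07320971
  0.19831316] [ 0.51749732 -0.0634403   0.25985412] [-3.14144166e+00 -5.85346113e-05  1.50115132e+00]
0 0 [-0.47938454  0.50261334  0.6794389   2.07219382 -0.47516469  0.72300372
  0.43320244]
135 0 [-0.74998323  0.71191329  1.12389114  2.08411079 -0.84678934  0.90492981
 -1.56143837]
150 0 [-0.77611767  0.75620723  1.18249556  2.08509349 -0.89848525  0.94710791
 -1.77416078]
135 1 [-0.38198797  0.47053693  0.54515445  2.06724992 -0.3739565   0.69913727
  1.1191975 ]
225 1 [-0.55613191  0.53812458  0.79089655  2.07586806 -0.56323749  0.75116082
 -0.26573415]
240 1 [-0.57864011  0.5508461   0.82491963  2.0769047  -0.59088547  0.76159636
 -0.50043908]
0.9333 [ 3.14123997e+00 -3.87442140e-04  7.15261060e-01]
0.9332999999999996 [ 3.14109954e+00 -1.78708528e-04  1.49839906e+00] [ 0.27639661 -0.31417701  0.27825888]
```

View pics/w1.png

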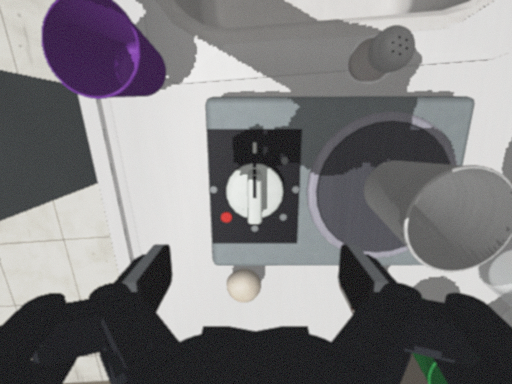

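```bash
python3 - <<'E'
import pickle
from h import *
f=pickle.load(open("w.pkl","rb"));W=cloud(f)
b=(np.hypot(W[...,0]-K[0],W[...,1]-K[1])<.04)&(W[...,2]>.085)&(W[...,2]<.1)
p=W[b];print(len(p),p.mean(0),cv2.minAreaRect(p[:,:2].astype(np.float32)*1000))
E
```

```text
729 [ 0.51550473 -0.06122326  0.09363356] ((515.6080932617188, -62.38358688354492), (45.447200775146484, 12.488938331604004), 85.4163818359375)
```

The wrist view shows the open jaws straddling the bar (255,195), with the pointer line towards the white bar and the red dot at (226,217). The two views agree within 2 mm, so I'll average them, then descend, grip and push.

```bash
sed -i 's/^K=.*;/K=np.array([.5165,-.0637]);/' h.py
cat >> h.py <<'E'
def rep(robot,tag):
    s=robot.sense();print(tag,"t%.2f"%s["t"],"p",s["tcp_pos"].round(4),"yaw%.1f"%np.degrees(s["tcp_rot"][2]),"F",s["wrist_force"].round(1),"Mz%.2f"%s["torque"][2],"op%.3f"%s["opening"]);return s
E
python3 - <<'E'
from h import *
from plant import robot
robot.grip(.55)
robot.move_straight([*K,.11],attitude=ori(0));rep(robot,"above")
hit=robot.move_straight([*K,.084],vel=.05,contact_N=6);rep(robot,hit)
if not hit:
    robot.grip(0,40);rep(robot,"grip")
    for z in(.081,.078,.0765):
        robot.move_straight([*K,z],vel=.02);rep(robot,z)
E
```

```text
above t6.05 p [ 0.5171 -0.064   0.1105] yaw85.9 F [ 0.1 -0.6  0.3] Mz0.02 op0.548
False t6.72 p [ 0.5165 -0.0638  0.0839] yaw85.9 F [ 0.5 -0.6  0. ] Mz-0.00 op0.548
grip t7.12 p [ 0.5168 -0.0637  0.0844] yaw85.9 F [-0.7 -0.3  3.7] Mz0.02 op0.140
0.081 t7.42 p [ 0.5168 -0.0637  0.0816] yaw85.9 F [-2.2  0.3  7.2] Mz0.04 op0.140
0.078 t7.72 p [ 0.5168 -0.0638  0.0788] yaw85.9 F [-1.7  1.4  7.7] Mz-0.00 op0.141
0.0765 t7.97 p [ 0.5168 -0.0637  0.0774] yaw85.9 F [-1.7  0.8  9.2] Mz0.03 op0.140
```

```bash
python3 - <<'E'
from h import *
from plant import robot
z=.0765
while z>.071:
    z-=.0008;robot.move_straight([*K,z],vel=.02);s=rep(robot,round(z,4))
    if s["wrist_force"][2]>13: break
if s["wrist_force"][2]>9:
    for a in(10,20,30,40,48):
        robot.move_straight([*K,z],attitude=ori(a));s=rep(robot,a)
        if abs(s["torque"][2])>1: print("locked?");break
E
```

```text
0.0757 t8.22 p [ 0.5169 -0.0638  0.0773] yaw85.9 F [-3.2  0.7 16.1] Mz-0.02 op0.141
10 t8.54 p [ 0.5167 -0.0637  0.0772] yaw75.9 F [-4.2  0.3 17.2] Mz0.05 op0.142
20 t8.87 p [ 0.5165 -0.0637  0.0772] yaw65.9 F [-4.9  1.9 16.9] Mz0.04 op0.141
30 t9.19 p [ 0.5163 -0.0636  0.0772] yaw55.9 F [-5.3  1.4 17.3] Mz-0.05 op0.142
40 t9.52 p [ 0.5161 -0.0635  0.0772] yaw45.9 F [-6.6  1.6 18.1] Mz-0.08 op0.142
48 t9.81 p [ 0.5161 -0.0634  0.0772] yaw37.9 F [-6.2  2.  19.8] Mz0.05 op0.139
```

It reached the hard stop and is turning past the lock. Next: let it rise, turn to 135°, release, and regrip half a turn round.

```bash
python3 - <<'E'
from h import *
from plant import robot
robot.move_straight([*K,.0835],vel=.03,attitude=ori(55));rep(robot,"up")
for a in(80,105,135):
    robot.move_straight([*K,.0835],attitude=ori(a));rep(robot,a)
robot.grip(.55);rep(robot,"open")
robot.move_straight([*K,.14]);rep(robot,"lift")
import pickle
robot.goto([*K,.2],ori(135,1));s=rep(robot,"half");print(s["joint_pos"])
f=robot.grab_frame("top");cv2.imwrite("pics/top2.png",cv2.resize(f["image"][105:235,185:315,::-1],(600,600),interpolation=cv2.INTER_CUBIC))
f=robot.grab_frame("wrist");cv2.imwrite("pics/w2.png",f["image"][:,:,::-1]);W=cloud(f)
b=(np.hypot(W[...,0]-K[0],W[...,1]-K[1])<.04)&(W[...,2]>.085)&(W[...,2]<.1)
p=W[b];print(len(p),p.mean(0),cv2.minAreaRect(p[:,:2].astype(np.float32)*1000))
E
```

```text
up t10.22 p [ 0.5159 -0.0631  0.0838] yaw30.9 F [-3.   1.7  5.3] Mz0.11 op0.139
80 t10.80 p [ 0.5157 -0.0627  0.0834] yaw5.9 F [-2.3  2.3  6. ] Mz-0.09 op0.139
105 t11.38 p [ 0.5158 -0.0622  0.0833] yaw-19.0 F [-2.9  4.3  5.5] Mz0.08 op0.139
135 t12.06 p [ 0.5161 -0.0617  0.0834] yaw-49.0 F [-1.   4.9  5.2] Mz-0.03 op0.141
open t12.49 p [ 0.5165 -0.0639  0.0834] yaw-49.1 F [-0.4  0.1 -0.5] Mz0.08 op0.554
lift t13.02 p [ 0.5163 -0.0633  0.1397] yaw-49.1 F [-0.3  1.  -0.1] Mz-0.07 op0.551
half t14.82 p [ 0.5159 -0.064   0.199 ] yaw130.8 F [-1.  -0.3  0.7] Mz-0.01 op0.553
[ 0.68839272  0.36994603 -0.80151153  1.91240924  0.31485833  0.991218
  0.45767818]
707 [ 0.51445046 -0.06200709  0.09365702] ((515.60205078125, -62.8313102722168), (12.199889183044434, 45.60150909423828), 40.661903381347656)
```

View pics/w2.png

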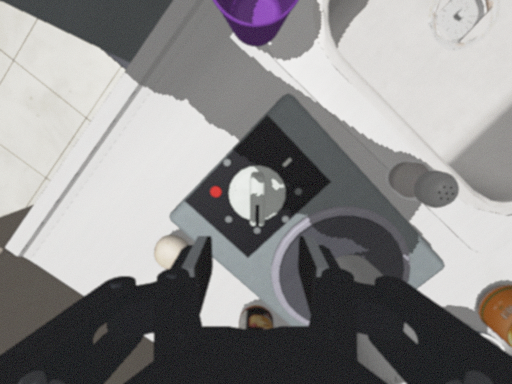

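The wrist view shows the knob at the third click, with its line pointing at the dot (257,230). The red dot is at (216,191), two clicks further clockwise. Next: second grasp, and turn the last 90°.

```bash
python3 - <<'E'
from h import *
from plant import robot
robot.move_straight([*K,.11]);rep(robot,"above")
hit=robot.move_straight([*K,.084],vel=.05,contact_N=6);rep(robot,hit)
if not hit:
    robot.grip(0,30);rep(robot,"grip")
    for a in(155,180,205,225):
        robot.move_straight([*K,.084],attitude=ori(a,1));s=rep(robot,a)
    robot.sleep(.3);print(s["joint_pos"])
    robot.grip(.55);rep(robot,"open")
    robot.move_straight([*K,.2]);rep(robot,"lift")
    f=robot.grab_frame("wrist");W=cloud(f)
    b=(np.hypot(W[...,0]-K[0],W[...,1]-K[1])<.04)&(W[...,2]>.085)&(W[...,2]<.1)
    p=W[b];print(len(p),p.mean(0),cv2.minAreaRect(p[:,:2].astype(np.float32)*1000))
    robot.move_straight([.45,-.0637,.3]);rep(robot,"away")
    f=robot.grab_frame("wrist");cv2.imwrite("pics/w3.png",f["image"][:,:,::-1])
E
```

```text
above t15.67 p [ 0.5171 -0.0634  0.1106] yaw130.9 F [0.6 0.8 0. ] Mz0.05 op0.548
False t16.33 p [ 0.5165 -0.0636  0.0839] yaw130.9 F [ 0.5 -0.3 -1.2] Mz-0.03 op0.549
grip t16.73 p [ 0.5173 -0.0632  0.0844] yaw130.9 F [0.7 1.4 1.1] Mz-0.02 op0.148
155 t17.23 p [ 0.517  -0.0633  0.0845] yaw111.0 F [1.  1.8 3.8] Mz0.02 op0.147
180 t17.82 p [ 0.5167 -0.0633  0.0844] yaw86.1 F [-0.9  2.3  5.7] Mz-0.04 op0.139
205 t18.40 p [ 0.5164 -0.0632  0.0842] yaw61.1 F [-0.3  2.6  6.5] Mz-0.06 op0.142
225 t18.90 p [ 0.5162 -0.063   0.0842] yaw41.1 F [-0.3  2.2  6.5] Mz-0.02 op0.146
[ 0.29095566  0.44236681 -0.31336984  2.02986498  0.20514927  0.69976
 -1.00590576]
open t19.62 p [ 0.5162 -0.0641  0.0837] yaw40.9 F [0.6 0.2 0.1] Mz-0.01 op0.548
lift t20.55 p [ 0.5158 -0.0637  0.1992] yaw40.9 F [ 0.  -0.8 -1.2] Mz-0.05 op0.549
739 [ 0.51659185 -0.06162287  0.09363217] ((514.9408569335938, -62.77471160888672), (46.81631851196289, 12.516408920288086), 41.120479583740234)
away t21.55 p [ 0.4499 -0.0637  0.2992] yaw40.9 F [-0.5  0.6  0. ] Mz0.02 op0.550
```

View pics/w3.png

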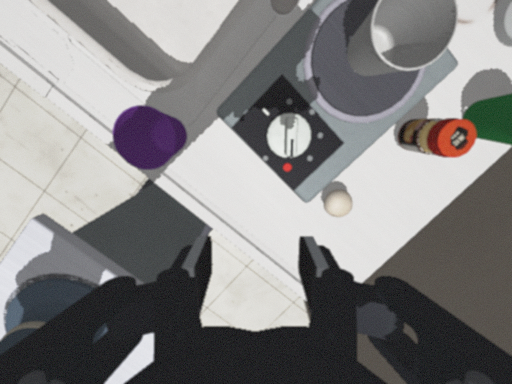

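The wrist view shows the black line (291,148) pointing at the red dot (288,168), with the cup, jar and mushroom standing. The bar angle reads 41.1° against the expected 40.9°, and its top is at 94 mm, so the knob is fully up. I'll compare the neighbours with the first picture in the scene view, then hand in.

```bash
python3 - <<'E'
import pickle
from h import *
from plant import robot
f0=pickle.load(open("f.pkl","rb"))["scene"];f=robot.grab_frame("scene")
for n,(u,v) in dict(cup=(338,280),shaker=(288,358),pepper=(396,275),mush=(467,331)).items():
    u,v=int(u*.64),int(v*.64);c=f0["image"][v-9:v+10,u-9:u+10]
    r=cv2.matchTemplate(f["image"][v-20:v+21,u-20:u+21],c,cv2.TM_CCOEFF_NORMED);_,m,_,l=cv2.minMaxLoc(r);print(n,round(m,3),l[0]-11,l[1]-11)
s=rep(robot,"end");robot.close_job()
E
```

```text
cup 0.961 0 0
shaker 0.988 0 0
pepper 1.0 0 0
mush 1.0 0 0
end t21.65 p [ 0.4499 -0.0636  0.299 ] yaw40.9 F [-0.6  0.3 -0.6] Mz0.03 op0.551
the job is handed in; nothing more can be done
```

The hotplate knob is set to the red mark, and I handed the job in at 21.7 s. `close_job` gives no verdict, so the result rests on my own checks.

**What I did:** I gripped the knob bar and pushed it down to its hard stop at off. I turned it clockwise past the lock and let it rise. Joint 7 couldn't cover the full 225° in one grasp, so I released at 135°, regripped half a turn round and turned the last 90°. Then I let go and moved the arm clear.

**Last checks:**
- **Pointer:** the bar angle measured 41.1° against 40.9° expected, and the picture shows the black line pointing at the red dot.
- **Height:** the top of the bar was at about 94 mm, so the knob is fully up.
- **Neighbours:** the cup, shaker, pepper jar and mushroom showed no shift (0 px) in the scene camera.
- **Robot:** the gripper was clear at about 0.3 m up, with no contact force.

No check failed. The camera views of the knob axis differed by about 2 mm, so I used their average. That left small side forces of under 7 N while turning.

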